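# Put the punch set away in the tool chest and close it by breaking the lid stay

## Robot

A 6-joint arm with a two-finger parallel gripper is mounted at the origin on a cart in front of the work surface, level with it; the furniture and walls round the work are solid. World frame = base frame: x ahead of the robot, y to its left, z up, the work surface at z = 0. Lengths are in m, angles in rad, forces in N, time in s.
With the tool pointing down it reaches from about 0.425 to 0.95 m from the base axis. Payload 3.5 kg.
Tool frame: the origin (TCP) lies at the very end of the fingers, on their centre line; the grasp point (between the pads) lies 19 mm behind it; x points along the fingers, z is the direction in which the jaws open and shut, and the axes are right-handed (so a half turn about x gives the same grasp; the last joint's range is limited). The gripper opens to 85 mm and grips with 20 to 120 N. Pads are 22 mm wide; open, the fingers measure 114 mm over their backs; the gripper's body (76 mm by 85 mm) begins 54 mm behind the grasp point. The pads swing forward as they close: fully open they stand 13 mm farther back than shut.
Start: joints at [1.015, 0.286, 1.577, -0, 1.279, -0.15], TCP at [0.266, 0.62, 0.231] pointing down, gripper open.
Joint ranges: [-2.77, 2.77], [-0.9, 2.22], [0.21, 2.48], [-1.53, 4.67], [0.24, 2.81], [-2.84, 2.84]. Speed limits (rad/s): [2.79, 2.79, 3.14, 3.14, 3.14, 3.14].

## Interface

Orientations are given as a unit quaternion [x, y, z, w].
In Python, from plant import ctrl, cams gives the robot as it stands.
- The arm moves only by the tool play_rows, never from a script. Its argument "rows" is a list of rows, each a list of 3 entries, a list of its own where there are three numbers: the opening in per cent of the stroke, from 0 (shut) to 100 (fully open), then the shift along the tool's x, y, z in units of 0.3 m (1.0 is 0.3 m), then the turn, a rotation vector about the tool's x, y, z in units of pi/2 rad (1.0 is pi/2 rad). A call has 1 to 10 rows; each row is the pose to reach, as a shift and turn from the pose commanded when the call began, along the tool's axes at that moment; what a row does not reach only later rows make up. A row lasts 1/12 s, in which the tool goes at most 41.7 mm and 7.16 degrees, less where a joint would pass 70% of its speed; a pose out of reach is approached as far as the arm can. A call with a number of a shift or a turn outside -1 to 1 is refused whole. A call with a gripper value outside its range is refused whole. The fingers move at their own pace and stop on an object; "force" is the grip in N (left out, the last holds). Time passes only in rows, so rows that repeat a pose let the fingers close. It gives the time, the measured TCP pose, the force and the opening at its end, in the units of the state.
- ctrl.get_state(): the state, without advancing time (a new reading comes with each control period).
- cams.read_camera(name): name is "side" or "top" or "wrist"; returns a dict with "color" (420x560x3 uint8, red, green, blue), "fx", "fy", "cx", "cy" (pixels), "view" (4x4, takes a point from world to camera coordinates). Camera axes: x right, y down, z forward; pixel columns grow to the right and rows downward; lengths in m; the calibration is good to about 2 mm. A picture is of the moment at which its call begins. There is no depth.
- ctrl.sign_off(): hands the job in, once; it reports no verdict.
The state is a dict: "time": time; "qpos": joint angles; "dq": joint speeds; "joint_efforts": joint torques, N m; "eef_pos": TCP position; "tcp_rot": TCP orientation; "contact_force": force on the tool from outside, world axes, zero at the start; "wrist_torque": the same for the moment, N m; "opening": opening from 0.0 (shut) to 1.0 (fully open).
Only numpy, scipy, OpenCV 4.12 (cv2) and the standard library are available. Lean on these libraries where they do the work, as an engineer would, in place of code of your own. Each camera call takes 0.05 s, during which the arm holds its last target. There are 200 camera calls.

## Task

Open the grey tool chest, raising the blue lid until the folding stay on its side snaps straight and locks, and let go so that the stay alone holds the lid. Set the wooden block of punches down upright inside the chest, then break the stay's middle joint (the one with the red knob) out of its lock and lower the lid gently until it is fully shut, without letting it drop. Never force the lid against the stay so hard that the stay's clamped foot slips along its rail, and leave everything else on the bench alone.

Things in the scene. Friction and masses are not known exactly. Their poses are not given: they have to be found in the camera images.
- chest: Fixed grey sheet-metal tool chest, open on top under its lid: 180 (x) x 240 (y) x 90 mm high, walls and floor 5 mm. Origin: centre of its underside. Its x points from its front to its hinge side, away from the robot, y to its left, z up. The lid's stay is outside its right-hand (-y) wall. It stands at a different place and turn each time.
- lid (a joint): Angle of the blue lid (rad): 0 shut, grows as it opens. 180 x 240 x 14 mm, about 0.6 kg. The stay locks it somewhere between 1.3 and 1.57, differently each time: not known beforehand. With the stay unlocked, less than about 0.1 below that angle the sprung stay goes straight and locks again; from about 1.1 to 1.2 friction just holds the lid; below about 1.05 it falls unless held.
- lid_hinge (a point): Middle of the lid's hinge line, along the chest's y: 90 mm behind (+x of) the chest's origin and 90 mm above its underside.
- lid_handle (a point): Middle of the lid's black bow handle: a round bar 12 mm thick, 100 mm long along the chest's y, 45 mm in front of the lid's front edge (39 mm free gap), on a leg at each end. Lid shut: 225 mm from the hinge line towards the front and 7 mm above it, 97 mm above the bench. It swings with the lid and ends above it when the lid stands open.
- stay_joint (a joint): Angle of the folding stay's middle joint (rad): 0 with the lid shut and the stay folded, 2.68 when its two links are in line, 2.98 on its stop, 0.3 past straight, where it is locked. A spring pushes it to the stop. While the lid is pulled up hard the links are stretched in line, and the joint seats on its stop when the pull ends.
- stay_knob (a point): Middle of the red knob on the stay's middle joint, 16 mm thick, 48 mm long, sticking out along the chest's -y, its middle 42 mm outside the right-hand wall. From the lock it is drawn forward and up (to the chest's -x and +z) with 3 to 6 N; carried on over the top and forward-down on its circle it brings the lid down, loaded by the lid with 5 to 10 N.
- punch_set_center (a point): Middle of the loose block of number punches to be put away: a wooden block 36 (x) x 90 (y) x 30 mm high with a row of steel punches standing in it along y, 56 mm high in all, 0.32 kg. This point is half-way up, 28 mm above its underside. It fits in the chest standing upright, and the lid closes over it.
- tape_black: Loose roll of black tape, 62 x 59 x 19 mm, to be left alone. Origin: centre of its underside.
- rubber_stamp: Loose rubber stamp with a wooden ball handle, 36 x 58 x 71 mm, to be left alone. Origin: centre of its underside.
- screwdriver: Loose red-handled screwdriver, 25 x 210 x 25 mm, lying on the bench, to be left alone. Origin: centre of its underside, its length along its y.
- stay_lower (a joint): Swing of the stay's lower link about its pivot on the chest's right-hand wall (rad): 0 with the lid shut, about 2.1 when locked open. The knob runs on a circle of radius 81 mm round that pivot, which is 60 mm above the chest's underside, 6 to 14 mm ahead of the middle of the wall (its foot is clamped elsewhere each time): knob 79 mm ahead of and 18 mm above it when shut, about 56 mm behind and 58 mm above it when locked.
- foot_slip (a joint): How far the stay's clamped foot has been dragged along its rail on the chest's right-hand wall (m): 0 at the start of every run, wherever it is clamped. It is held by friction and slips when the lid is pulled up against the straight stay, or pressed down against the locked stay, with more than about 20 N at the lid's handle.

How it is judged:
By the outcome, as a careful person would: the job done as asked, in the order asked, and still so for the second after the job is handed in, with the robot touching nothing.
It also fails if it takes over 72 s, if anything falls off the work surface, if the arm or the gripper's body presses on something with over 40 N, if the wrist force passes 120 N, or if a joint passes its speed limit or range.

## Working session

There is one attempt and no reset: what is moved stays moved. The work goes in short steps, Python scripts to look and compute and a tool call to move; the robot and the scene stay as the last step left them, time stands still between calls to the robot, and variables do not carry over. Pictures are saved under pics/ and viewed, about 8 in all and at most 12, crops included, and the job is handed in when it is done.

Besides the shell and the picture viewer there is one more tool, called after ">>>" in YAML: its name, and indented under it one key for each argument. play_rows: Moves the arm, as the interface text tells. Shifts and turns lie within -1 to 1; 1 stands for 0.3 m of shift or pi/2 rad of turn. Its arguments: {"type":"object","properties":{"rows":{"type":"array"},"force":{"type":"number"}},"required":["rows"]}

```bash
ls; mkdir -p pics; python3 - <<'E'
from plant import ctrl,cams
import cv2,numpy as np
s=ctrl.get_state();print(s)
for n in ['side','top']:
    c=cams.read_camera(n);cv2.imwrite(f'pics/{n}0.png',c['color'][:,:,::-1]);print(n,c['fx'],c['cx'],c['cy'],np.round(c['view'],4).tolist())
E
```

```text
pics
{'time': 0.0, 'qpos': array([ 1.01498261e+00,  2.87164439e-01,  1.57820029e+00,  2.76903450e-05,
        1.27861773e+00, -1.49993727e-01]), 'dq': array([ 0.00092267,  0.00101864,  0.00133708,  0.00089358,  0.00023907,
       -0.00126504]), 'joint_efforts': array([ 1.05745883e-03, -4.06000364e+01, -2.92615181e+01, -1.43444977e-04,
        5.93526711e-03, -4.43350530e-06]), 'eef_pos': array([0.26607637, 0.61961594, 0.2299354 ]), 'tcp_rot': array([-0.3893249 ,  0.59127458,  0.38863364,  0.58973247]), 'contact_force': array([0.43362225, 0.30549722, 0.16069233]), 'wrist_torque': array([ 0.00542367,  0.02109966, -0.0177476 ]), 'opening': 0.9991886411375364}
side 397.35865482160796 279.8037058673613 206.34655741712777 [[0.9999, -0.0098, 0.0118, -0.5573], [0.0055, -0.4899, -0.8718, 0.1115], [0.0143, 0.8717, -0.4898, 0.9855], [0.0, 0.0, 0.0, 1.0]]
top 379.9772261055045 278.81757325729217 210.72294667241115 [[-0.0019, -0.9997, -0.0244, 0.1056], [-0.993, 0.0048, -0.118, 0.5394], [0.118, 0.024, -0.9927, 0.9972], [0.0, 0.0, 0.0, 1.0]]
```

View pics/top0.png

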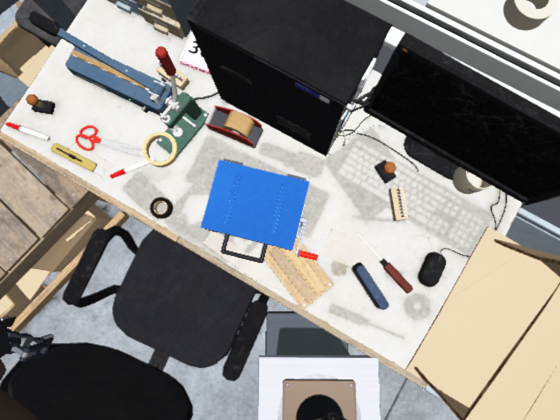

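View pics/side0.png

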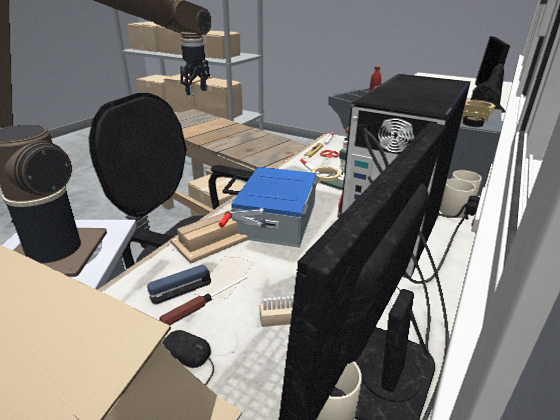

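The top view shows the lid at about (255,205), handle (245,247), knob (308,255), punches (399,204), stamp (386,170) and screwdriver (395,277). The side view shows the chest at (270,205) and the punches at (275,312). Next I fit the poses.

```bash
cat > h.py <<'E'
import numpy as np,cv2
from scipy.spatial.transform import Rotation as R
from scipy.optimize import least_squares
from plant import ctrl,cams
def proj(c,P):
    P=np.atleast_2d(P);q=P@c['view'][:3,:3].T+c['view'][:3,3]
    return np.c_[c['fx']*q[:,0]/q[:,2]+c['cx'],c['fy']*q[:,1]/q[:,2]+c['cy']]
def ray(c,uv,z):
    V=np.array(c['view']);d=V[:3,:3].T@np.array([(uv[0]-c['cx'])/c['fx'],(uv[1]-c['cy'])/c['fy'],1]);o=-V[:3,:3].T@V[:3,3]
    return o+d*(z-o[2])/d[2]
def chest2w(p,P):
    P=np.atleast_2d(P);c,s=np.cos(p[2]),np.sin(p[2])
    return np.c_[p[0]+c*P[:,0]-s*P[:,1],p[1]+s*P[:,0]+c*P[:,1],P[:,2]]
E
python3 - <<'E'
from h import *
C={n:cams.read_camera(n) for n in ['top','side']}
img=C['top']['color'];hsv=cv2.cvtColor(img,cv2.COLOR_RGB2HSV)
def quad(n,win):
    hsv=cv2.cvtColor(C[n]['color'],cv2.COLOR_RGB2HSV);m=cv2.inRange(hsv,(100,150,90),(125,255,255))
    k=np.zeros_like(m);x0,y0,x1,y1=win;k[y0:y1,x0:x1]=m[y0:y1,x0:x1]
    c=max(cv2.findContours(k,0,1)[0],key=cv2.contourArea);h=cv2.convexHull(c)
    return c[:,0],cv2.approxPolyDP(h,6,True)[:,0]
ct,qt=quad('top',(180,140,330,270));cs,qs=quad('side',(210,150,330,230))
print(qt.tolist(),qs.tolist())
# fit: silhouette of lid box in both views vs mask hull
def lid(p):
    return chest2w(p,[[x,y,z] for x in(-90,90) for y in(-120,120) for z in(90,104)] )
def lidm(p): return chest2w(p,np.array([[x,y,z] for x in(-.09,.09) for y in(-.12,.12) for z in(.09,.104)]))
def res(p):
    r=[]
    for n,c in(('top',ct),('side',cs)):
        H=cv2.convexHull(proj(C[n],lidm(p)).astype(np.float32))
        hc=cv2.convexHull(c)[:,0]
        # resample hull boundary
        P=np.vstack([np.linspace(a,b,10,endpoint=False) for a,b in zip(hc,np.roll(hc,-1,0)) if np.hypot(*(a-b))>8])
        r+=[cv2.pointPolygonTest(H,tuple(map(float,x)),True) for x in P]
    return np.array(r)
g=np.mean([ray(C['top'],q,.104) for q in qt],0);print(g)
best=min((least_squares(res,[g[0],g[1],a],loss='soft_l1',diff_step=1e-4) for a in(-.4,-.2,0,.2)),key=lambda s:s.cost)
p=best.x;print('chest',p,best.cost,np.abs(best.fun).mean());np.save('chest.npy',p)
for n,w in(('top',(180,140,440,320)),('side',(150,140,340,350))):
    im=C[n]['color'][:,:,::-1].copy();s=3 if n=='top' else 2.8
    x0,y0,x1,y1=w;im=cv2.resize(im[y0:y1,x0:x1],None,fx=s,fy=s,interpolation=cv2.INTER_CUBIC)
    pts=list(proj(C[n],lidm(p)))+list(proj(C[n],chest2w(p,[[-.135,0,.097],[-.135,.05,.097],[-.135,-.05,.097],[-.01-.079,-.162,.078]])))
    for q in pts: cv2.circle(im,tuple(((q-[x0,y0])*s).astype(int)),3,(0,255,0),1)
    cv2.imwrite(f'pics/{n}1.png',im)
E
```

```text
[[220, 160], [308, 182], [291, 249], [202, 226]] [[232, 203], [257, 167], [315, 173], [300, 215]]
[0.54916518 0.16231453 0.104     ]
chest [ 0.54966839  0.16340559 -0.24405661] 31.157204458309167 0.5020663998395268
```

View pics/top1.png

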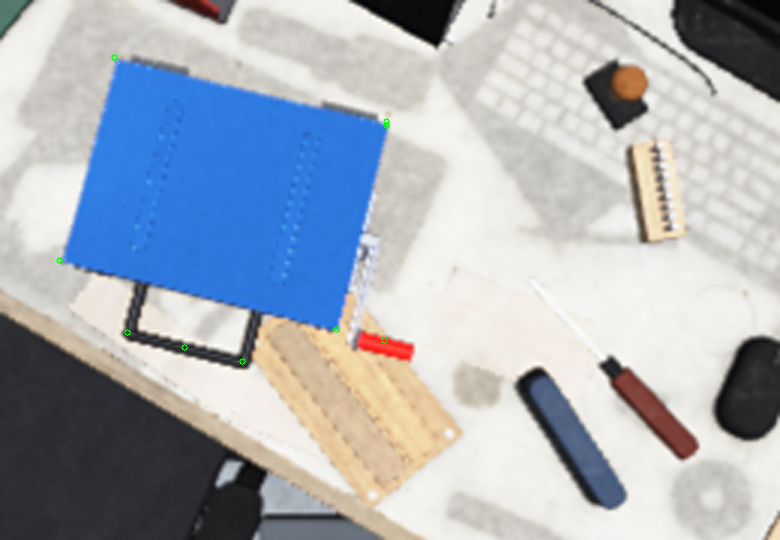

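View pics/side1.png

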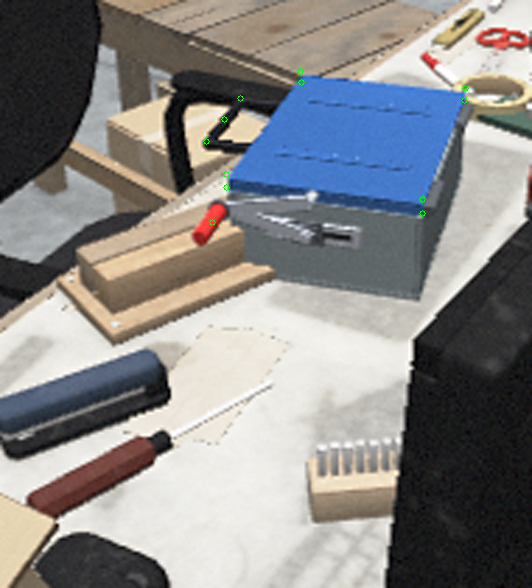

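The fit matches the image: lid corners within 0.5 px, and the predicted handle and knob marks land on the parts. A fixed-looking wooden thing stands in front of and to the right of the chest, near the knob. Next: a move helper, the punch pose and the wood height.

```bash
cat >> h.py <<'E'
p=np.load('chest.npy') if __import__('os').path.exists('chest.npy') else None
def Rdown(yaw,tilt=0):  # tool x down, z along heading yaw; tilt: body leans to tool -y side
    z=np.array([np.cos(yaw),np.sin(yaw),0]);x=np.array([0,0,-1.]);y=np.cross(z,x)
    M=R.from_matrix(np.c_[x,y,z]);return M*R.from_rotvec([0,0,tilt])
def move(target,Rt,ref=None,Rr=None):
    s=ctrl.get_state();ref=s['eef_pos'] if ref is None else ref;Rr=R.from_quat(s['tcp_rot']) if Rr is None else Rr
    d=Rr.inv().apply(np.array(target)-ref)/.3;w=(Rr.inv()*Rt).as_rotvec()/(np.pi/2)
    return np.round(d,4).tolist(),np.round(w,4).tolist()
def tri(c1,u1,c2,u2):
    f=lambda P:np.r_[proj(c1,P)[0]-u1,proj(c2,P)[0]-u2];s=least_squares(f,[.5,.1,.05]);return s.x,np.abs(s.fun).max()
E
python3 - <<'E'
from h import *
t=cams.read_camera('top');s=cams.read_camera('side')
T=lambda x,y:np.array([180+x/3,140+y/3]);S=lambda x,y:np.array([150+x/2.8,140+y/2.8])
print('wood rib end corner',tri(t,T(368,497),s,S(65,280)),[tri(t,T(408,458),s,S(108,310))])
print('rib top ends',tri(t,T(385,490),s,S(80,260)),tri(t,T(410,455),s,S(97,285)),'base right corner',tri(t,T(462,433),s,S(115,340)))
for z,P in((.03,[(632,148),(642,242),(685,236),(670,142)]),(.056,[(657,145),(676,232)])):
    print(z,[np.round(ray(t,T(*q),z),3).tolist() for q in P])
print('knob ends z.078',[ray(t,T(*q),.078) for q in((360,340),(412,352))])
r=R.from_quat(ctrl.get_state()['tcp_rot']).as_matrix();print(r.round(3))
h=chest2w(p,[[-.135,0,.097]])[0];print('handle',h)
for f in(0,np.pi): print(move([h[0],h[1],.17],Rdown(p[2]+f)))
w=cams.read_camera('wrist');V=np.array(w['view']);st=ctrl.get_state();print('cam in tool',R.from_quat(st['tcp_rot']).inv().apply(-V[:3,:3].T@V[:3,3]-st['eef_pos']))
E
```

```text
wood rib end corner (array([0.28426206, 0.04053596, 0.0077286 ]), np.float64(0.19626872593698863)) [(array([ 3.24148173e-01,  4.82679175e-03, -1.05114778e-04]), np.float64(2.126356915981546))]
rib top ends (array([0.29923095, 0.02782123, 0.03807869]), np.float64(1.794191892476249)) (array([0.32300916, 0.00380771, 0.0275698 ]), np.float64(0.25559420890130014)) base right corner (array([ 0.34320969, -0.04465866,  0.00420814]), np.float64(0.784239964431606))
0.03 [[0.597, -0.2, 0.03], [0.512, -0.206, 0.03], [0.517, -0.245, 0.03], [0.603, -0.235, 0.03]]
0.056 [[0.595, -0.215, 0.056], [0.518, -0.229, 0.056]]
knob ends z.078 [array([0.42451005, 0.04880997, 0.078     ]), array([0.41428371, 0.00474894, 0.078     ])]
[[-0.    -0.919  0.395]
 [-0.001  0.395  0.919]
 [-1.     0.    -0.001]]
handle [0.41866902 0.19602712 0.097     ]
([0.2036, -1.0244, -1.0979], [0.897, -0.0005, 0.0003])
([0.2036, -1.0244, -1.0979], [-1.103, -0.0003, -0.0005])
cam in tool [-0.14295819  0.06568247 -0.00088834]
```

>>> play_rows:
  rows:
    - [45, [0.1, -0.9, -0.95], [0.8, 0, 0]]
    - [45, [0.1, -0.9, -0.95], [0.8, 0, 0]]
    - [45, [0.1, -0.9, -0.95], [0.8, 0, 0]]
    - [45, [0.1, -0.9, -0.95], [0.8, 0, 0]]
    - [45, [0.1, -0.9, -0.95], [0.8, 0, 0]]
    - [45, [0.1, -0.9, -0.95], [0.8, 0, 0]]
    - [45, [0.1, -0.9, -0.95], [0.8, 0, 0]]
    - [45, [0.1, -0.9, -0.95], [0.8, 0, 0]]
    - [45, [0.1, -0.9, -0.95], [0.8, 0, 0]]
    - [45, [0.1, -0.9, -0.95], [0.8, 0, 0]]
  force: 20

```text
time: 1.18
eef_pos: [0.4028, 0.2482, 0.2011]
tcp_rot: [0.033, 0.706, -0.034, 0.707]
contact_force: [-0.9, 0.0, -0.2]
opening: 0.45
```

```bash
python3 - <<'E'
from h import *
s=ctrl.get_state();print(s['time'],s['eef_pos'],s['qpos'].round(2),s['dq'].round(2))
h=chest2w(p,[[-.135,0,.097]])[0]
print(move([h[0],h[1],.14],Rdown(p[2])))
E
```

```text
1.1833 [0.40277365 0.24823442 0.20113593] [ 0.34 -0.14  2.09 -0.    1.2   0.43] [-0.44 -0.09  0.1   0.04 -0.02  1.06]
([0.2041, -0.168, 0.0689], [0.0956, 0.0005, 0.0008])
```

>>> play_rows:
  rows:
    - [45, [0.204, -0.168, 0.069], [0.096, 0, 0]]
    - [45, [0.204, -0.168, 0.069], [0.096, 0, 0]]
    - [45, [0.204, -0.168, 0.069], [0.096, 0, 0]]
    - [45, [0.204, -0.168, 0.069], [0.096, 0, 0]]
    - [45, [0.204, -0.168, 0.069], [0.096, 0, 0]]
    - [45, [0.204, -0.168, 0.069], [0.096, 0, 0]]

```text
time: 1.68
eef_pos: [0.4193, 0.2007, 0.1417]
tcp_rot: [0.083, 0.701, -0.082, 0.703]
contact_force: [0.7, -0.1, -0.1]
opening: 0.451
```

```bash
python3 - <<'E'
from h import *
s=ctrl.get_state();print(s['time'],s['eef_pos'],s['qpos'].round(2),s['dq'].round(2))
h=chest2w(p,[[-.135,0,.097]])[0]
print(move([h[0],h[1],.08],Rdown(p[2])))
w=cams.read_camera('wrist');im=w['color'][:,:,::-1].copy()
for q in proj(w,chest2w(p,[[-.135,0,.103],[-.135,.05,.097],[-.135,-.05,.097],[-.09,.12,.104],[-.09,-.12,.104]])): print(q)
for q in proj(w,chest2w(p,[[-.135,0,.103],[-.135,.05,.103],[-.135,-.05,.103],[-.09,.12,.104],[-.09,-.12,.104]])): cv2.circle(im,tuple(q.astype(int)),4,(0,255,0),1)
cv2.imwrite('pics/w1.png',im)
E
```

```text
1.6833 [0.41928577 0.20073149 0.14174353] [ 0.23 -0.09  2.16  0.    1.07  0.46] [ 0.01 -0.   -0.01 -0.   -0.    0.  ]
([0.2058, -0.0161, 0.0011], [0.006, 0.0017, -0.001])
[276.74684916 243.92504061]
[277.64391682 155.64204709]
[275.97919158 314.43738218]
[372.67511877  11.80766273]
[342.18872876 413.1425034 ]
```

View pics/w1.png

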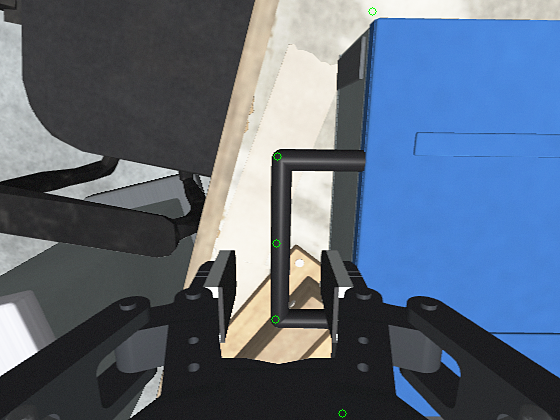

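View 5 confirms the handle bar at column 282, midway between the pads (columns 227 and 338). I descend, then grip gently.

>>> play_rows:
  rows:
    - [45, [0.1, -0.016, 0.0], [0, 0, 0]]
    - [45, [0.206, -0.016, 0.0], [0, 0, 0]]
    - [45, [0.206, -0.016, 0.0], [0, 0, 0]]
    - [45, [0.206, -0.016, 0.0], [0, 0, 0]]

```text
time: 2.07
eef_pos: [0.4162, 0.1956, 0.0779]
tcp_rot: [0.082, 0.703, -0.083, 0.701]
contact_force: [0.6, 0.7, 0.2]
opening: 0.452
```

>>> play_rows:
  rows:
    - [5, [0, 0, 0], [0, 0, 0]]
    - [5, [0, 0, 0], [0, 0, 0]]
    - [5, [0, 0, 0], [0, 0, 0]]
    - [5, [0, 0, 0], [0, 0, 0]]
    - [5, [0, 0, 0], [0, 0, 0]]
    - [5, [0, 0, 0], [0, 0, 0]]
  force: 20

```text
time: 2.57
eef_pos: [0.4196, 0.1957, 0.0808]
tcp_rot: [0.084, 0.7, -0.083, 0.704]
contact_force: [1.5, 1.5, 6.6]
opening: 0.129
```

```bash
python3 - <<'E'
from h import *
s=ctrl.get_state();print(s['time'],s['eef_pos'],s['qpos'].round(2),s['opening'],s['contact_force'])
# arc in tool axes (x down, z chest +x), units .3
for th in np.r_[np.arange(.05,1.3,.125)*1,1.3,1.34,1.38,1.42,1.46,1.5,1.54,1.57]:
    r=np.hypot(.225,.007);a0=np.arctan2(.007,.225);dx=.225-r*np.cos(th+a0);dz=r*np.sin(th+a0)-.007
    print(round(th,3),np.round([-dz/.3,0,dx/.3],3))
E
```

```text
2.5667 [0.41957469 0.19572969 0.08076048] [ 0.22 -0.    2.2   0.    0.94  0.45] 0.12908117419112045 [1.51559351 1.53031612 6.60477925]
0.05 [-0.037  0.     0.002]
0.175 [-0.13   0.     0.016]
0.3 [-0.221  0.     0.04 ]
0.425 [-0.307  0.     0.076]
0.55 [-0.389  0.     0.123]
0.675 [-0.464  0.     0.179]
0.8 [-0.531  0.     0.244]
0.925 [-0.59   0.     0.317]
1.05 [-0.639  0.     0.397]
1.175 [-0.678  0.     0.482]
1.3 [-0.706  0.     0.572]
1.34 [-0.712  0.     0.601]
1.38 [-0.717  0.     0.631]
1.42 [-0.722  0.     0.66 ]
1.46 [-0.725  0.     0.69 ]
1.5 [-0.726  0.     0.72 ]
1.54 [-0.727  0.     0.75 ]
1.57 [-0.727  0.     0.773]
```

>>> play_rows:
  rows:
    - [5, [-0.037, 0, 0.002], [0, 0, 0]]
    - [5, [-0.084, 0, 0.008], [0, 0, 0]]
    - [5, [-0.13, 0, 0.016], [0, 0, 0]]
    - [5, [-0.176, 0, 0.027], [0, 0, 0]]
    - [5, [-0.221, 0, 0.04], [0, 0, 0]]
    - [5, [-0.265, 0, 0.057], [0, 0, 0]]
    - [5, [-0.307, 0, 0.076], [0, 0, 0]]
    - [5, [-0.349, 0, 0.098], [0, 0, 0]]
    - [5, [-0.389, 0, 0.123], [0, 0, 0]]
    - [5, [-0.389, 0, 0.123], [0, 0, 0]]

```text
time: 3.4
eef_pos: [0.4545, 0.1865, 0.197]
tcp_rot: [0.084, 0.701, -0.083, 0.703]
contact_force: [2.3, 1.7, -2.3]
opening: 0.13
```

>>> play_rows:
  rows:
    - [5, [-0.038, 0, 0.027], [0, 0, 0]]
    - [5, [-0.075, 0, 0.056], [0, 0, 0]]
    - [5, [-0.11, 0, 0.087], [0, 0, 0]]
    - [5, [-0.142, 0, 0.121], [0, 0, 0]]
    - [5, [-0.173, 0, 0.157], [0, 0, 0]]
    - [5, [-0.201, 0, 0.194], [0, 0, 0]]
    - [5, [-0.227, 0, 0.233], [0, 0, 0]]
    - [5, [-0.25, 0, 0.274], [0, 0, 0]]
    - [5, [-0.271, 0, 0.316], [0, 0, 0]]
    - [5, [-0.271, 0, 0.316], [0, 0, 0]]

```text
time: 4.23
eef_pos: [0.5458, 0.1637, 0.2792]
tcp_rot: [0.083, 0.702, -0.084, 0.702]
contact_force: [-4.7, -0.6, 8.7]
opening: 0.128
```

```bash
cat >> h.py <<'E'
def tw(P): # world -> chest local
    d=np.array(P)[:2]-p[:2];c,s=np.cos(p[2]),np.sin(p[2]);return np.array([c*d[0]+s*d[1],-s*d[0]+c*d[1],P[2]])
def fl(F): c,s=np.cos(p[2]),np.sin(p[2]);return np.array([c*F[0]+s*F[1],-s*F[0]+c*F[1],F[2]])
def lidst():
    s=ctrl.get_state();l=tw(s['eef_pos'])+[0,0,.019]
    print('t',s['time'],'grasp local',l.round(4),'lid',np.arctan2(l[2]-.09,.09-l[0])-.031,'r',np.hypot(l[2]-.09,.09-l[0]),'F local',fl(s['contact_force']).round(1),s['opening'])
E
python3 -c "
from h import *
lidst()"
```

```text
t 4.2333 grasp local [-0.0038 -0.0007  0.2982] lid 1.1162602782303193 r 0.22835008037210702 F local [-4.4 -1.7  8.7] 0.12750229155256726
```

>>> play_rows:
  rows:
    - [5, [-0.016, 0, 0.043], [0, 0, 0]]
    - [5, [-0.032, 0, 0.088], [0, 0, 0]]
    - [5, [-0.042, 0, 0.12], [0, 0, 0]]
    - [5, [-0.042, 0, 0.12], [0, 0, 0]]

```text
time: 4.57
eef_pos: [0.5811, 0.1548, 0.2914]
tcp_rot: [0.083, 0.702, -0.084, 0.703]
contact_force: [-0.9, -1.2, 7.7]
opening: 0.126
```

```bash
python3 -c "
from h import *
lidst()"
```

```text
t 4.5667 grasp local [ 0.0326 -0.0008  0.3104] lid 1.284946639224789 r 0.2277576930679454 F local [-0.6 -1.4  7.7] 0.12613187714585616
```

>>> play_rows:
  rows:
    - [5, [-0.003, 0, 0.012], [0, 0, 0]]
    - [5, [-0.005, 0, 0.024], [0, 0, 0]]
    - [5, [-0.005, 0, 0.024], [0, 0, 0]]

```text
time: 4.82
eef_pos: [0.5871, 0.1533, 0.2928]
tcp_rot: [0.082, 0.702, -0.084, 0.702]
contact_force: [-2.4, -2.5, 7.8]
opening: 0.131
```

>>> play_rows:
  rows:
    - [5, [-0.002, 0, 0.01], [0, 0, 0]]
    - [5, [-0.004, 0, 0.02], [0, 0, 0]]
    - [5, [-0.004, 0, 0.02], [0, 0, 0]]

```text
time: 5.07
eef_pos: [0.593, 0.1518, 0.2939]
tcp_rot: [0.082, 0.702, -0.084, 0.702]
contact_force: [-1.3, -3.4, 7.6]
opening: 0.129
```

```bash
python3 -c "
from h import *
lidst()"
```

```text
t 5.0667 grasp local [ 0.0449 -0.0008  0.3129] lid 1.3400017102724242 r 0.22745146431718288 F local [-0.4 -3.6  7.6] 0.12892387755124524
```

>>> play_rows:
  rows:
    - [5, [-0.002, 0, 0.01], [0, 0, 0]]
    - [5, [-0.003, 0, 0.02], [0, 0, 0]]
    - [5, [-0.003, 0, 0.02], [0, 0, 0]]

```text
time: 5.32
eef_pos: [0.5992, 0.1502, 0.2951]
tcp_rot: [0.082, 0.702, -0.084, 0.703]
contact_force: [-0.4, -4.0, 8.0]
opening: 0.13
```

```bash
python3 - <<'E'
from h import *
lidst()
c=cams.read_camera('side');cv2.imwrite('pics/s2.png',cv2.resize(c['color'][60:270,170:400,::-1],None,fx=2.8,fy=2.8,interpolation=cv2.INTER_CUBIC))
E
```

```text
t 5.3167 grasp local [ 0.0512 -0.0008  0.3141] lid 1.3683373511042392 r 0.22739676757170732 F local [ 0.6 -4.   8. ] 0.13047986533015735
```

View pics/s2.png

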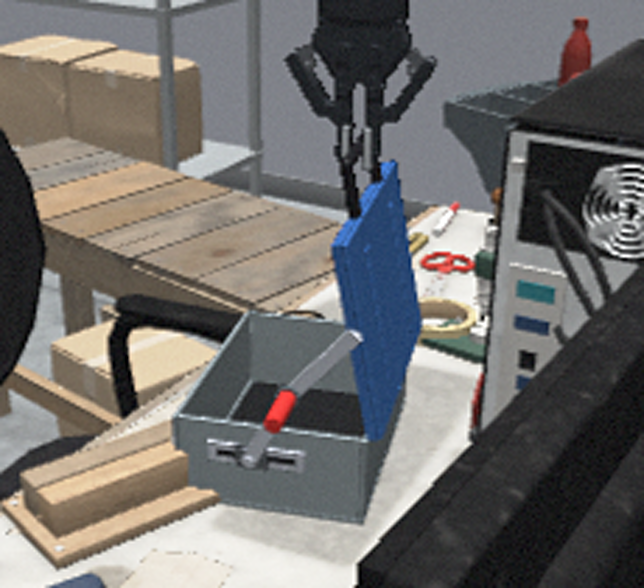

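View 6: the stay's lower link is at about (250,455)-(285,400) and the upper at (285,400)-(355,338), still bent about 15° short of straight. I keep inching up.

>>> play_rows:
  rows:
    - [5, [-0.001, 0, 0.01], [0, 0, 0]]
    - [5, [-0.002, 0, 0.02], [0, 0, 0]]
    - [5, [-0.002, 0, 0.02], [0, 0, 0]]

```text
time: 5.62
eef_pos: [0.603, 0.1492, 0.2956]
tcp_rot: [0.082, 0.704, -0.084, 0.701]
contact_force: [-7.3, -2.1, 10.6]
opening: 0.131
```

```bash
python3 -c "
from h import *
lidst()"
```

```text
t 5.6167 grasp local [ 0.0552 -0.0009  0.3146] lid 1.3859227659842916 r 0.22730704870310617 F local [-6.6 -3.8 10.6] 0.1314001754909615
```

>>> play_rows:
  rows:
    - [5, [0, 0, -0.01], [0, 0, 0]]
    - [5, [0, 0, -0.01], [0, 0, 0]]
    - [5, [0, 0, -0.01], [0, 0, 0]]

```text
time: 5.87
eef_pos: [0.6002, 0.1499, 0.2951]
tcp_rot: [0.082, 0.703, -0.084, 0.701]
contact_force: [-5.1, -2.2, 7.5]
opening: 0.131
```

```bash
python3 - <<'E'
from h import *
lidst()
c=cams.read_camera('side');cv2.imwrite('pics/s3.png',cv2.resize(c['color'][150:260,210:340,::-1],None,fx=5,fy=5,interpolation=cv2.INTER_CUBIC))
E
```

```text
t 5.8667 grasp local [ 0.0523 -0.0009  0.3141] lid 1.3729786351531996 r 0.22728965647237406 F local [-4.4 -3.4  7.5] 0.1307312753147222
```

View pics/s3.png

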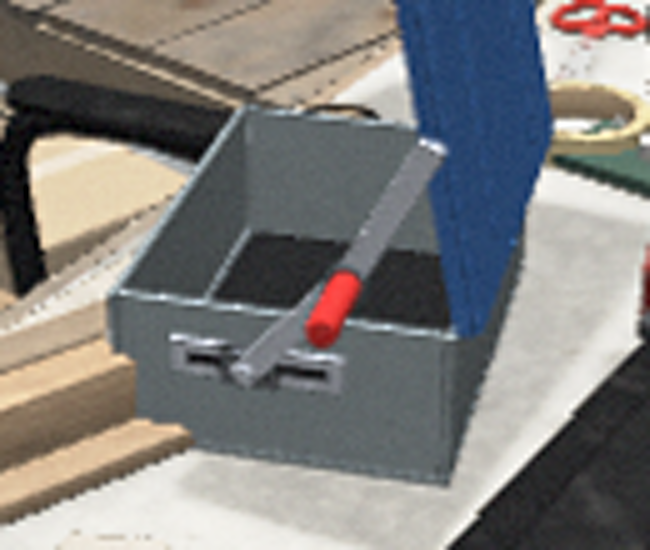

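View 7: the knob (335,305) now lies below the line from pivot (245,370) to lid pin (430,150), so the stay is past straight and locked. I let go of the handle and back out upward.

>>> play_rows:
  rows:
    - [20, [0, 0, 0], [0, 0, 0]]
    - [30, [0, 0, 0], [0, 0, 0]]
    - [40, [0, 0, 0], [0, 0, 0]]
    - [45, [0, 0, 0], [0, 0, 0]]
    - [45, [0, 0, 0], [0, 0, 0]]
    - [45, [-0.1, 0, 0], [0, 0, 0]]
    - [45, [-0.25, 0, 0], [0, 0, 0]]
    - [60, [-0.3, 0, 0], [0, 0, 0]]
    - [85, [-0.3, 0, 0], [0, 0, 0]]
    - [85, [-0.3, 0, 0], [0, 0, 0]]

```text
time: 6.75
eef_pos: [0.6024, 0.1508, 0.3849]
tcp_rot: [0.083, 0.701, -0.083, 0.703]
contact_force: [0.3, 0.1, -1.1]
opening: 0.845
```

```bash
python3 - <<'E'
from h import *
lidst();s=ctrl.get_state();print(s['qpos'].round(2),s['eef_pos'])
print(move([.557,-.222,.30],Rdown(.12-np.pi/2)))
# lid and knob check from both cams
for n in('side','top'):
    c=cams.read_camera(n);hsv=cv2.cvtColor(c['color'],cv2.COLOR_RGB2HSV)
    m=cv2.inRange(hsv,(0,190,130),(6,255,255))|cv2.inRange(hsv,(174,190,130),(180,255,255))
    k,l,st,ce=cv2.connectedComponentsWithStats(m)
    print(n,[(ce[i].round(1).tolist(),st[i,4]) for i in range(1,k) if st[i,4]>15])
    for piv in(-.006,-.014):print(proj(c,chest2w(p,[[piv+.056,-.162,.118]])))
E
```

```text
t 6.75 grasp local [0.0542 0.0005 0.4039] lid 1.4261776152150405 r 0.31588802922220427 F local [ 0.3  0.1 -1.1] 0.8453590814621875
[ 0.08  0.09  1.52 -0.    1.52  0.32] [0.6023777  0.1508288  0.38485129]
([0.2821, -1.244, 0.1422], [0.7736, 0.0014, -0.0018])
side [([277.1, 213.8], np.int32(38))]
[[281.11951608 212.58010857]]
[[277.80043055 212.14780154]]
top [([12.6, 125.3], np.int32(36)), ([88.6, 137.8], np.int32(140)), ([117.8, 173.3], np.int32(43)), ([321.4, 202.7], np.int32(85))]
[[322.02810032 198.80273168]]
[[321.29680161 201.89488224]]
```

>>> play_rows:
  rows:
    - [85, [0, -0.9, 0.1], [0.6, 0, 0]]
    - [85, [0, -0.9, 0.1], [0.6, 0, 0]]
    - [85, [0, -0.9, 0.1], [0.6, 0, 0]]
    - [85, [0, -0.9, 0.1], [0.6, 0, 0]]
    - [85, [0, -0.9, 0.1], [0.6, 0, 0]]
    - [85, [0, -0.9, 0.1], [0.6, 0, 0]]
    - [85, [0, -0.9, 0.1], [0.6, 0, 0]]
    - [85, [0, -0.9, 0.1], [0.6, 0, 0]]
    - [85, [0, -0.9, 0.1], [0.6, 0, 0]]

```text
time: 7.6
eef_pos: [0.567, -0.1203, 0.3802]
tcp_rot: [0.394, 0.589, -0.394, 0.585]
contact_force: [-0.3, 0.2, -0.4]
opening: 0.85
```

```bash
python3 - <<'E'
from h import *
s=ctrl.get_state();print(s['qpos'].round(2),s['eef_pos'],s['dq'].round(2))
print(move([.557,-.222,.20],Rdown(.12-np.pi/2)))
E
```

```text
[-0.38  0.    1.63  0.    1.52  0.8 ] [ 0.56702684 -0.12029134  0.3802025 ] [ 0.04 -0.01 -0.    0.01  0.   -0.09]
([0.6002, -0.1573, 0.3032], [0.1708, -0.0019, 0.0024])
```

>>> play_rows:
  rows:
    - [85, [0.6, -0.157, 0.303], [0.171, 0, 0]]
    - [85, [0.6, -0.157, 0.303], [0.171, 0, 0]]
    - [85, [0.6, -0.157, 0.303], [0.171, 0, 0]]
    - [85, [0.6, -0.157, 0.303], [0.171, 0, 0]]
    - [85, [0.6, -0.157, 0.303], [0.171, 0, 0]]
    - [85, [0.6, -0.157, 0.303], [0.171, 0, 0]]
    - [85, [0.6, -0.157, 0.303], [0.171, 0, 0]]
    - [85, [0.6, -0.157, 0.303], [0.171, 0, 0]]

```text
time: 8.27
eef_pos: [0.5598, -0.22, 0.2038]
tcp_rot: [0.468, 0.53, -0.467, 0.531]
contact_force: [-0.8, 0.5, 1.1]
opening: 0.852
```

```bash
python3 - <<'E'
from h import *
s=ctrl.get_state();print(s['qpos'].round(2),s['eef_pos'],s['dq'].round(2))
w=cams.read_camera('wrist');im=w['color'][:,:,::-1].copy()
def blk(x,y,a,z): c,sn=np.cos(a),np.sin(a);return np.array([[x+c*u-sn*v,y+sn*u+c*v,z] for u,v in((-.045,-.018),(-.045,.018),(.045,.018),(.045,-.018))])
for z in(0,.03):
  cv2.polylines(im,[proj(w,blk(.557,-.222,.12,z)).astype(int)],True,(0,255,0) if z else (255,0,255),1)
print(proj(w,blk(.557,-.222,.12,.03)))
cv2.imwrite('pics/w2.png',im);np.savez('w2.npz',**{k:w[k] for k in('fx','fy','cx','cy','view')})
E
```

```text
[-0.54  0.15  1.79  0.    1.2   0.9 ] [ 0.55981345 -0.21997078  0.20381367] [ 0.01 -0.03 -0.04 -0.   -0.    0.  ]
[[295.73438398 237.14570231]
 [259.75846653 236.91225975]
 [259.04987303 145.64212141]
 [297.76356444 145.91545176]]
```

View pics/w2.png

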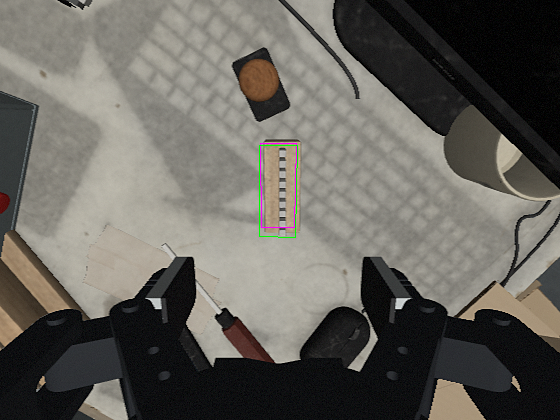

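```bash
python3 - <<'E'
from h import *
t=cams.read_camera('top');s=cams.read_camera('side');im=cv2.imread('pics/top0.png')
for a,b in(((530,205),(297,265)),((362,100),(445,90)),((362,100),(440,110))): print(tri(t,np.array(a),s,np.array(b)))
a=cv2.resize(t['color'][20:260,340:560,::-1],None,fx=1.8,fy=1.8,interpolation=cv2.INTER_CUBIC)
b=cv2.resize(s['color'][60:,250:500,::-1],None,fx=1.4,fy=1.4,interpolation=cv2.INTER_CUBIC)
o=np.zeros((max(a.shape[0],b.shape[0]),a.shape[1]+b.shape[1],3),np.uint8);o[:a.shape[0],:a.shape[1]]=a;o[:b.shape[0],a.shape[1]:]=b
cv2.imwrite('pics/mon.png',o);print(o.shape,a.shape)
E
```

```text
(array([ 0.55773129, -0.41369582,  0.27743746]), np.float64(18.280710469810657))
(array([ 0.78447044, -0.07111173,  0.38601372]), np.float64(43.14996593148996))
(array([ 0.79055885, -0.07569668,  0.35466441]), np.float64(37.7446159774486))
(504, 746, 3) (432, 396, 3)
```

View pics/mon.png

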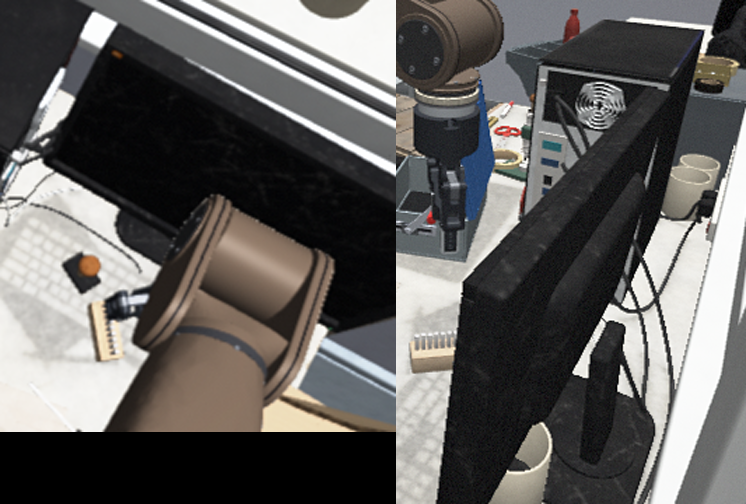

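```bash
python3 - <<'E'
from h import *
t=cams.read_camera('top');s=cams.read_camera('side')
print('far top',tri(t,np.array((390,35)),s,np.array((444,126))))
for z in(.05,.1,.3):print(z,[ray(t,q,z).round(3) for q in((365,109),(445,145),(390,35))],'side near corner',[ray(s,q,z).round(3) for q in((299,263),(285,415))])
st=ctrl.get_state();print(move([.561,-.225,.06],Rdown(.12-np.pi/2)))
E
```

```text
far top (array([ 0.84409935, -0.1198191 ,  0.36459134]), np.float64(1.990750526462847))
0.05 [array([ 0.817, -0.133,  0.05 ]), array([ 0.714, -0.345,  0.05 ]), array([ 1.032, -0.209,  0.05 ])] side near corner [array([ 0.598, -0.109,  0.05 ]), array([ 0.56 , -0.462,  0.05 ])]
0.1 [array([ 0.797, -0.123,  0.1  ]), array([ 0.699, -0.324,  0.1  ]), array([ 1.001, -0.195,  0.1  ])] side near corner [array([ 0.593, -0.174,  0.1  ]), array([ 0.558, -0.494,  0.1  ])]
0.3 [array([ 0.718, -0.08 ,  0.3  ]), array([ 0.64 , -0.239,  0.3  ]), array([ 0.879, -0.137,  0.3  ])] side near corner [array([ 0.572, -0.436,  0.3  ]), array([ 0.552, -0.624,  0.3  ])]
([0.4852, -0.0013, 0.0143], [0.0035, 0.0015, -0.002])
```

View 8 (monitor and arm) and the triangulated monitor face (x ≈ 0.77 at y = -0.225) leave more than 10 cm of clearance. I descend on the block.

>>> play_rows:
  rows:
    - [85, [0.12, 0, 0.014], [0, 0, 0]]
    - [85, [0.25, 0, 0.014], [0, 0, 0]]
    - [85, [0.37, 0, 0.014], [0, 0, 0]]
    - [85, [0.48, 0, 0.014], [0, 0, 0]]
    - [85, [0.56, 0, 0.014], [0, 0, 0]]
    - [85, [0.62, 0, 0.014], [0, 0, 0]]
    - [85, [0.658, 0, 0.014], [0, 0, 0]]
    - [85, [0.658, 0, 0.014], [0, 0, 0]]
    - [85, [0.658, 0, 0.014], [0, 0, 0]]

```text
time: 9.27
eef_pos: [0.5603, -0.225, 0.0064]
tcp_rot: [0.468, 0.53, -0.468, 0.53]
contact_force: [0.6, 0.4, 0.6]
opening: 0.852
```

>>> play_rows:
  rows:
    - [30, [0, 0, 0], [0, 0, 0]]
    - [30, [0, 0, 0], [0, 0, 0]]
    - [30, [0, 0, 0], [0, 0, 0]]
    - [30, [0, 0, 0], [0, 0, 0]]
    - [30, [0, 0, 0], [0, 0, 0]]
    - [30, [0, 0, 0], [0, 0, 0]]
  force: 40

```text
time: 9.77
eef_pos: [0.5609, -0.2255, 0.0077]
tcp_rot: [0.468, 0.529, -0.468, 0.531]
contact_force: [0.2, 0.9, 6.8]
opening: 0.4
```

>>> play_rows:
  rows:
    - [30, [-0.05, 0, 0], [0, 0, 0]]
    - [30, [-0.15, 0, 0], [0, 0, 0]]
    - [30, [-0.28, 0, 0], [0, 0, 0]]
    - [30, [-0.42, 0, 0], [0, 0, 0]]
    - [30, [-0.56, 0, 0], [0, 0, 0]]
    - [30, [-0.7, 0, 0], [0, 0, 0]]
    - [30, [-0.8, 0, 0], [0, 0, 0]]
    - [30, [-0.8, 0, 0], [0, 0, 0]]

```text
time: 10.43
eef_pos: [0.5629, -0.2269, 0.255]
tcp_rot: [0.469, 0.525, -0.467, 0.535]
contact_force: [1.4, -0.3, -1.4]
opening: 0.398
```

```bash
python3 - <<'E'
from h import *
s=ctrl.get_state();print(s['eef_pos'],s['opening'],s['contact_force'],tw(s['eef_pos']))
W=lambda l:chest2w(p,[l])[0]
ref=np.array(s['eef_pos']);Rr=R.from_quat(s['tcp_rot'])
print(move(W([-.04,-.17,.245]),Rdown(p[2])));print(move(W([-.035,0,.245]),Rdown(p[2])))
E
```

```text
[ 0.56287084 -0.22692372  0.25504597] 0.3979104183799456 [ 1.35983877 -0.3465843  -1.39683387] [ 0.10713078 -0.37557193  0.25504597]
([0.0228, -0.2114, -0.8161], [-0.7657, 0.0101, -0.0029])
([0.0203, 0.0081, -1.3388], [-0.7657, 0.0101, -0.0029])
```

>>> play_rows:
  rows:
    - [30, [0.01, -0.211, -0.816], [-0.76, 0, 0]]
    - [30, [0.01, -0.211, -0.816], [-0.76, 0, 0]]
    - [30, [0.01, -0.211, -0.816], [-0.76, 0, 0]]
    - [30, [0.01, -0.211, -0.816], [-0.76, 0, 0]]
    - [30, [0.01, -0.211, -0.816], [-0.76, 0, 0]]
    - [30, [0.01, -0.211, -0.816], [-0.76, 0, 0]]
    - [30, [0.01, -0.211, -0.816], [-0.76, 0, 0]]
    - [30, [0.01, -0.211, -0.816], [-0.76, 0, 0]]
    - [30, [0.01, -0.211, -0.816], [-0.76, 0, 0]]
    - [30, [0.01, -0.211, -0.816], [-0.76, 0, 0]]

```text
time: 11.27
eef_pos: [0.4654, 0.0107, 0.2407]
tcp_rot: [0.087, 0.703, -0.087, 0.701]
contact_force: [0.4, 0.4, -2.5]
opening: 0.399
```

```bash
python3 - <<'E'
from h import *
s=ctrl.get_state();print(s['eef_pos'],s['opening'],s['contact_force'],tw(s['eef_pos']),s['qpos'].round(2))
W=lambda l:chest2w(p,[l])[0]
print(move(W([-.035,0,.245]),Rdown(p[2])))
E
```

```text
[0.46542492 0.01073559 0.24066067] 0.3986571360673374 [ 0.38829361  0.36109258 -2.47356359] [-0.04485564 -0.16850241  0.24066067] [-0.2  -0.2   2.06 -0.    1.28  0.05]
([-0.0148, 0.5618, 0.0314], [-0.0017, -0.0018, 0.0003])
```

>>> play_rows:
  rows:
    - [30, [-0.015, 0.14, 0.015], [0, 0, 0]]
    - [30, [-0.015, 0.28, 0.03], [0, 0, 0]]
    - [30, [-0.015, 0.42, 0.031], [0, 0, 0]]
    - [30, [-0.015, 0.56, 0.031], [0, 0, 0]]
    - [30, [-0.015, 0.56, 0.031], [0, 0, 0]]
    - [30, [-0.015, 0.56, 0.031], [0, 0, 0]]
    - [30, [-0.015, 0.56, 0.031], [0, 0, 0]]

```text
time: 11.85
eef_pos: [0.5167, 0.1703, 0.2453]
tcp_rot: [0.088, 0.703, -0.089, 0.7]
contact_force: [-0.4, -0.5, -2.1]
opening: 0.4
```

```bash
python3 - <<'E'
from h import *
s=ctrl.get_state();print(s['eef_pos'],s['opening'],s['contact_force'],tw(s['eef_pos']))
W=lambda l:chest2w(p,[l])[0]
print(move(W([-.035,0,.016]),Rdown(p[2])))
E
```

```text
[0.51672506 0.17026031 0.24527832] 0.40017176111296465 [-0.44648738 -0.51831893 -2.14656993] [-0.03362346 -0.00130887  0.24527832]
([0.7643, 0.0059, -0.0025], [-0.0051, -0.0018, 0.0013])
```

>>> play_rows:
  rows:
    - [30, [0.1, 0.005, 0], [-0.005, 0, 0]]
    - [30, [0.2, 0.005, 0], [-0.005, 0, 0]]
    - [30, [0.32, 0.005, 0], [-0.005, 0, 0]]
    - [30, [0.44, 0.005, 0], [-0.005, 0, 0]]
    - [30, [0.55, 0.005, 0], [-0.005, 0, 0]]
    - [30, [0.64, 0.005, 0], [-0.005, 0, 0]]
    - [30, [0.7, 0.005, 0], [-0.005, 0, 0]]
    - [30, [0.735, 0.005, 0], [-0.005, 0, 0]]
    - [30, [0.75, 0.005, 0], [-0.005, 0, 0]]
    - [30, [0.75, 0.005, 0], [-0.005, 0, 0]]

```text
time: 12.68
eef_pos: [0.5221, 0.1695, 0.0233]
tcp_rot: [0.088, 0.699, -0.087, 0.705]
contact_force: [7.5, -2.1, -2.9]
opening: 0.399
```

```bash
python3 - <<'E'
from h import *
s=ctrl.get_state();print(s['eef_pos'],s['opening'],s['contact_force'],tw(s['eef_pos']))
E
```

```text
[0.52205382 0.16946052 0.02325934] 0.39871886667238815 [ 7.46256096 -2.14980896 -2.88882233] [-0.02825935 -0.00079731  0.02325934]
```

```bash
python3 - <<'E'
from h import *
s=ctrl.get_state();print(s['qpos'].round(3),s['wrist_torque'].round(2),R.from_quat(s['tcp_rot']).as_matrix().round(3))
a=cams.read_camera('side')['color'][80:260,190:360,::-1];b=cams.read_camera('wrist')['color'][:,:,::-1]
a=cv2.resize(a,None,fx=2.3,fy=2.3,interpolation=cv2.INTER_CUBIC);b=cv2.resize(b,(400,300))
o=np.zeros((414,391+400,3),np.uint8);o[:414,:391]=a;o[:300,391:]=b;cv2.imwrite('pics/pl.png',o)
E
```

```text
[ 1.300e-01  2.780e-01  2.015e+00 -2.000e-03  8.400e-01  3.790e-01] [-0.21 -0.7  -0.07] [[ 0.009  0.245  0.969]
 [-0.001  0.969 -0.245]
 [-1.     0.002  0.009]]
```

View pics/pl.png

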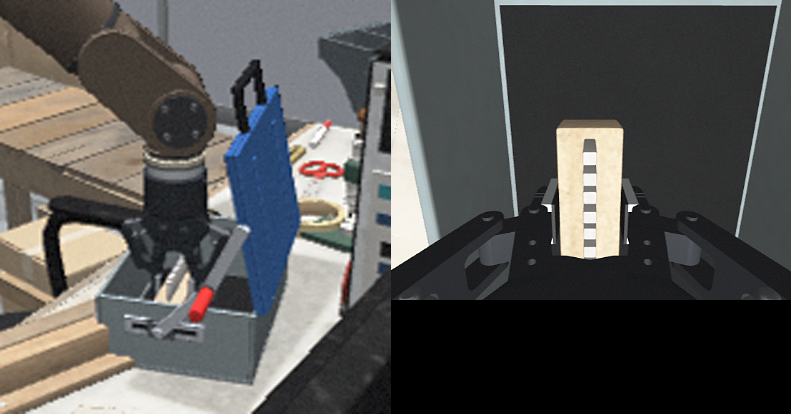

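View 9: the block is held upright, but the gripper's left knuckle touches the front wall, giving about 8 N. I raise it a little, shift about 18 mm rearward and lower again.

>>> play_rows:
  rows:
    - [30, [-0.05, 0, 0.02], [0, 0, 0]]
    - [30, [-0.05, 0, 0.06], [0, 0, 0]]
    - [30, [-0.05, 0, 0.06], [0, 0, 0]]
    - [30, [-0.02, 0, 0.06], [0, 0, 0]]
    - [30, [0.0, 0, 0.06], [0, 0, 0]]
    - [30, [0.0, 0, 0.06], [0, 0, 0]]

```text
time: 13.28
eef_pos: [0.5327, 0.167, 0.019]
tcp_rot: [0.086, 0.704, -0.087, 0.7]
contact_force: [-0.8, 0.5, -3.0]
opening: 0.4
```

```bash
python3 - <<'E'
from h import *
s=ctrl.get_state();print(s['eef_pos'],s['opening'],s['contact_force'],tw(s['eef_pos']))
E
```

```text
[0.53273863 0.16696558 0.0190286 ] 0.40033679712834974 [-0.81955513  0.54784014 -3.01850675] [-0.0172883  -0.00063643  0.0190286 ]
```

>>> play_rows:
  rows:
    - [30, [0.01, 0, 0], [0, 0, 0]]
    - [30, [0.018, 0, 0], [0, 0, 0]]
    - [30, [0.022, 0, 0], [0, 0, 0]]
    - [30, [0.022, 0, 0], [0, 0, 0]]

```text
time: 13.62
eef_pos: [0.5351, 0.1677, 0.0151]
tcp_rot: [0.086, 0.702, -0.086, 0.702]
contact_force: [0.6, -0.3, -2.9]
opening: 0.398
```

>>> play_rows:
  rows:
    - [45, [0, 0, 0], [0, 0, 0]]
    - [52, [0, 0, 0], [0, 0, 0]]
    - [60, [0, 0, 0], [0, 0, 0]]
    - [60, [0, 0, 0], [0, 0, 0]]
    - [60, [-0.1, 0, 0], [0, 0, 0]]
    - [60, [-0.2, 0, 0], [0, 0, 0]]
    - [60, [-0.34, 0, 0], [0, 0, 0]]
    - [50, [-0.48, 0, 0], [0, 0, 0]]
    - [50, [-0.62, 0, 0], [0, 0, 0]]
    - [50, [-0.65, 0, 0], [0, 0, 0]]

```text
time: 14.45
eef_pos: [0.5338, 0.1685, 0.2139]
tcp_rot: [0.087, 0.703, -0.086, 0.701]
contact_force: [-8.5, 2.6, -8.7]
opening: 0.501
```

```bash
python3 - <<'E'
from h import *
s=ctrl.get_state();print(s['eef_pos'],s['qpos'].round(2),s['contact_force'],tw(s['eef_pos']))
# knob triangulation
U={}
for n in('side','top'):
    c=cams.read_camera(n);hsv=cv2.cvtColor(c['color'],cv2.COLOR_RGB2HSV)
    m=cv2.inRange(hsv,(0,190,110),(6,255,255))|cv2.inRange(hsv,(174,190,110),(180,255,255))
    k,l,st,ce=cv2.connectedComponentsWithStats(m);e=proj(c,chest2w(p,[[.041,-.162,.118]]))[0]
    i=min(range(1,k),key=lambda i:np.hypot(*(ce[i]-e)) if st[i,4]>15 else 1e9);U[n]=(c,ce[i]);print(n,ce[i],st[i,4],e)
q,er=tri(*U['top'],*U['side']);print('knob local',tw(q),er)
w=cams.read_camera('wrist');cv2.imwrite('pics/w3.png',w['color'][:,:,::-1])
W=lambda l:chest2w(p,[l])[0]
t=np.radians(30)
print(move(W([.04,-.30,.30]),Rdown(p[2],t)))
E
```

```text
[0.53382481 0.16850477 0.21389409] [0.12 0.05 1.88 0.   1.22 0.37] [-8.48296957  2.63389105 -8.72582615] [-0.01660624  0.00111962  0.21389409]
side [274.46666667 210.84444444] 45 [277.38633285 212.0938658 ]
top [321.         205.11235955] 89 [321.20529461 202.28180132]
knob local [ 0.03385045 -0.1628742   0.12078725] 0.12827946099406518
([-0.2977, -1.0036, 0.1887], [-0.0008, -0.0022, 0.333])
```

View pics/w3.png

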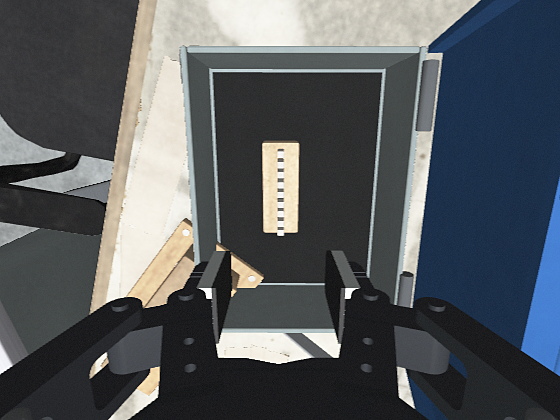

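View 10: the block stands upright inside the chest (265-298, 142-233). The force reading shows the wrist leaning on the lid, about 12 N, so I back straight away to the front.

>>> play_rows:
  rows:
    - [50, [0, 0, -0.05], [0, 0, 0]]
    - [50, [0, 0, -0.12], [0, 0, 0]]
    - [50, [0, 0, -0.2], [0, 0, 0]]
    - [50, [0, 0, -0.2], [0, 0, 0]]

```text
time: 14.93
eef_pos: [0.4744, 0.1829, 0.2097]
tcp_rot: [0.086, 0.703, -0.086, 0.701]
contact_force: [0.1, 0.6, -0.8]
opening: 0.5
```

```bash
cat >> h.py <<'E'
def knob(guess):
    U={}
    for n in('side','top'):
        c=cams.read_camera(n);hsv=cv2.cvtColor(c['color'],cv2.COLOR_RGB2HSV)
        m=cv2.inRange(hsv,(0,190,110),(6,255,255))|cv2.inRange(hsv,(174,190,110),(180,255,255))
        k,l,st,ce=cv2.connectedComponentsWithStats(m);e=proj(c,chest2w(p,[guess]))[0]
        i=min(range(1,k),key=lambda i:np.hypot(*(ce[i]-e)) if st[i,4]>15 else 1e9);U[n]=(c,ce[i]);print(n,ce[i],st[i,4],e)
    q,er=tri(*U['top'],*U['side']);print('knob local',tw(q).round(4),er);return tw(q)
E
python3 - <<'E'
from h import *
s=ctrl.get_state();print(s['eef_pos'],s['contact_force'],tw(s['eef_pos']),s['qpos'].round(2))
knob([.04,-.162,.118])
W=lambda l:chest2w(p,[l])[0]
print(move(W([-.08,-.30,.24]),Rdown(p[2],np.radians(30))))
E
```

```text
[0.47443505 0.18291837 0.20971503] [ 0.07699417  0.59415926 -0.75242721] [-0.07771894  0.00075507  0.20971503] [ 0.17 -0.06  2.    0.    1.21  0.41]
side [277.        213.7173913] 46 [276.9724099  212.03995282]
top [321.41176471 202.71764706] 85 [321.11376655 202.66880946]
knob local [ 0.0405 -0.163   0.1141] 0.06883267205753896
([-0.0981, -1.0027, -0.0172], [0.0001, 0.0011, 0.3331])
```

Knob and stay are back exactly at the locked pixels (277,213.7) and (321.4,202.7), so the foot has not slipped. I swing round to the knob, tilted 30° outward.

>>> play_rows:
  rows:
    - [60, [-0.098, -0.98, -0.017], [0, 0, 0.333]]
    - [60, [-0.098, -0.98, -0.017], [0, 0, 0.333]]
    - [60, [-0.098, -0.98, -0.017], [0, 0, 0.333]]
    - [60, [-0.098, -0.98, -0.017], [0, 0, 0.333]]
    - [60, [-0.098, -0.98, -0.017], [0, 0, 0.333]]
    - [60, [-0.098, -0.98, -0.017], [0, 0, 0.333]]
    - [60, [-0.098, -0.98, -0.017], [0, 0, 0.333]]
    - [60, [-0.098, -0.98, -0.017], [0, 0, 0.333]]
    - [60, [-0.098, -0.98, -0.017], [0, 0, 0.333]]
    - [60, [-0.098, -0.98, -0.017], [0, 0, 0.333]]

```text
time: 15.87
eef_pos: [0.4015, -0.1035, 0.2402]
tcp_rot: [0.266, 0.655, 0.097, 0.701]
contact_force: [0.3, 1.1, 0.0]
opening: 0.602
```

```bash
python3 - <<'E'
from h import *
s=ctrl.get_state();print(s['eef_pos'],s['contact_force'],tw(s['eef_pos']),s['qpos'].round(2))
W=lambda l:chest2w(p,[l])[0];Rt=Rdown(p[2],np.radians(30))
print(move(W([.041,-.2065,.187]),Rt));print(move(W([.041,-.1565,.1]),Rt))
E
```

```text
[ 0.40150718 -0.10351497  0.2402092 ] [2.53718322e-01 1.07031151e+00 5.07569594e-04] [-0.07927161 -0.29481238  0.2402092 ] [-0.78 -0.25  2.17  0.45  1.51 -0.62]
([0.3017, 0.168, 0.3995], [-0.0023, 0.0018, 0.0006])
([0.6362, 0.1676, 0.3985], [-0.0023, 0.0018, 0.0006])
```

>>> play_rows:
  rows:
    - [60, [0.3, 0.168, 0.4], [0, 0, 0]]
    - [60, [0.3, 0.168, 0.4], [0, 0, 0]]
    - [60, [0.3, 0.168, 0.4], [0, 0, 0]]
    - [60, [0.3, 0.168, 0.4], [0, 0, 0]]
    - [60, [0.3, 0.168, 0.4], [0, 0, 0]]
    - [60, [0.3, 0.168, 0.4], [0, 0, 0]]

```text
time: 16.37
eef_pos: [0.5391, -0.0424, 0.1856]
tcp_rot: [0.264, 0.657, 0.1, 0.699]
contact_force: [-0.9, -0.2, 0.6]
opening: 0.602
```

```bash
python3 - <<'E'
from h import *
s=ctrl.get_state();print(s['eef_pos'],s['contact_force'],tw(s['eef_pos']),s['qpos'].round(2))
W=lambda l:chest2w(p,[l])[0];Rt=Rdown(p[2],np.radians(30))
c=cams.read_camera('wrist');im=c['color'][:,:,::-1].copy()
for q in proj(c,chest2w(p,[[.0405,-.138,.116],[.0405,-.163,.116],[.0405,-.186,.116]])):cv2.circle(im,tuple(q.astype(int)),4,(0,255,0),1)
g=s['eef_pos']
cv2.imwrite('pics/w4.png',im)
print(move(W([.041,-.1565,.1]),Rt))
E
```

```text
[ 0.53914347 -0.04242198  0.18562087] [-0.93055532 -0.1733611   0.6114259 ] [ 0.03952336 -0.20227127  0.18562087] [-0.5   0.06  1.99  0.53  1.29 -0.46]
([0.3274, -0.0093, 0.0062], [0.0007, -0.0017, 0.0002])
```

View pics/w4.png

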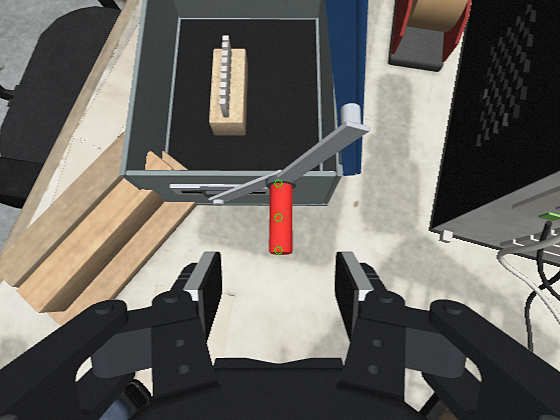

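View 11: the knob (281,217) is centred between the pads (212, 345), and the predicted marks lie on it. I go in and grip.

>>> play_rows:
  rows:
    - [60, [0.1, -0.009, 0.006], [0, 0, 0]]
    - [60, [0.2, -0.009, 0.006], [0, 0, 0]]
    - [60, [0.28, -0.009, 0.006], [0, 0, 0]]
    - [60, [0.32, -0.009, 0.006], [0, 0, 0]]
    - [60, [0.32, -0.009, 0.006], [0, 0, 0]]

```text
time: 16.83
eef_pos: [0.5497, 0.0002, 0.1009]
tcp_rot: [0.265, 0.657, 0.098, 0.699]
contact_force: [-0.9, -0.6, 0.0]
opening: 0.602
```

>>> play_rows:
  rows:
    - [40, [0, 0, 0], [0, 0, 0]]
    - [25, [0, 0, 0], [0, 0, 0]]
    - [10, [0, 0, 0], [0, 0, 0]]
    - [5, [0, 0, 0], [0, 0, 0]]
    - [5, [0, 0, 0], [0, 0, 0]]
    - [5, [0, 0, 0], [0, 0, 0]]
  force: 35

```text
time: 17.33
eef_pos: [0.551, -0.0019, 0.1046]
tcp_rot: [0.264, 0.656, 0.099, 0.7]
contact_force: [-6.1, -1.9, 6.0]
opening: 0.175
```

```bash
cat >> h.py <<'E'
PV=np.array([-.0145,.060])
def kn():
    s=ctrl.get_state();R_=R.from_quat(s['tcp_rot']);g=tw(s['eef_pos']-R_.apply([.019,0,0]));d=g[[0,2]]-PV
    print('t',s['time'],'grasp local',g.round(4),'ang',np.degrees(np.arctan2(d[1],d[0])).round(1),'r',np.hypot(*d).round(4),'F',fl(s['contact_force']).round(1),'op',round(s['opening'],3),s['qpos'].round(2))
    return g,R_,np.arctan2(d[1],d[0])
E
python3 - <<'E'
from h import *
g,R_,a0=kn()
# rows relative to start of arc: angle a from a0 (46deg) to 167deg; shift in tool axes
Rw=R.from_euler('z',p[2])
for b in range(46,170,4):
    d=.081*np.array([np.cos(np.radians(b))-np.cos(np.radians(46)),0,np.sin(np.radians(b))-np.sin(np.radians(46))])
    print(b,(Rdown(p[2],np.radians(30)).inv().apply(Rw.apply(d))/.3).round(3).tolist())
E
```

```text
t 17.3333 grasp local [ 0.0413 -0.1696  0.1211] ang 47.6 r 0.0827 F [-5.5 -3.3  6. ] op 0.175 [-0.42  0.18  2.03  0.58  1.11 -0.49]
46 [0.0, 0.0, 0.0]
50 [-0.011, 0.006, -0.014]
54 [-0.021, 0.012, -0.029]
58 [-0.03, 0.017, -0.044]
62 [-0.038, 0.022, -0.061]
66 [-0.045, 0.026, -0.078]
70 [-0.052, 0.03, -0.095]
74 [-0.057, 0.033, -0.113]
78 [-0.061, 0.035, -0.131]
82 [-0.063, 0.037, -0.15]
86 [-0.065, 0.038, -0.169]
90 [-0.066, 0.038, -0.188]
94 [-0.065, 0.038, -0.206]
98 [-0.063, 0.037, -0.225]
102 [-0.061, 0.035, -0.244]
106 [-0.057, 0.033, -0.262]
110 [-0.052, 0.03, -0.28]
114 [-0.045, 0.026, -0.297]
118 [-0.038, 0.022, -0.314]
122 [-0.03, 0.017, -0.331]
126 [-0.021, 0.012, -0.346]
130 [-0.011, 0.006, -0.361]
134 [0.0, -0.0, -0.375]
138 [0.012, -0.007, -0.388]
142 [0.024, -0.014, -0.4]
146 [0.037, -0.022, -0.411]
150 [0.051, -0.03, -0.421]
154 [0.066, -0.038, -0.43]
158 [0.081, -0.047, -0.438]
162 [0.096, -0.055, -0.444]
166 [0.112, -0.064, -0.45]
```

>>> play_rows:
  rows:
    - [5, [-0.006, 0.003, -0.007], [0, 0, 0]]
    - [5, [-0.011, 0.006, -0.014], [0, 0, 0]]
    - [5, [-0.016, 0.009, -0.022], [0, 0, 0]]
    - [5, [-0.021, 0.012, -0.029], [0, 0, 0]]
    - [5, [-0.026, 0.015, -0.037], [0, 0, 0]]
    - [5, [-0.03, 0.017, -0.044], [0, 0, 0]]
    - [5, [-0.034, 0.02, -0.053], [0, 0, 0]]
    - [5, [-0.038, 0.022, -0.061], [0, 0, 0]]
    - [5, [-0.038, 0.022, -0.061], [0, 0, 0]]

```text
time: 18.08
eef_pos: [0.5353, 0.0021, 0.1171]
tcp_rot: [0.265, 0.654, 0.097, 0.702]
contact_force: [4.4, -2.6, -2.6]
opening: 0.179
```

```bash
python3 -c "
from h import *
kn();knob([.03,-.165,.13])"
```

```text
t 18.0833 grasp local [ 0.0249 -0.1694  0.1335] ang 61.8 r 0.0834 F [ 4.9 -1.5 -2.6] op 0.179 [-0.43  0.12  2.07  0.58  1.13 -0.48]
side [268.43333333 209.5       ] 30 [272.5412958  207.67058793]
top [319.90804598 207.65517241] 87 [321.80121775 206.20031148]
knob local [ 0.0229 -0.1628  0.1233] 1.4692808577076448
```

>>> play_rows:
  rows:
    - [5, [-0.004, 0.002, -0.008], [0, 0, 0]]
    - [5, [-0.007, 0.004, -0.017], [0, 0, 0]]
    - [5, [-0.011, 0.006, -0.025], [0, 0, 0]]
    - [5, [-0.014, 0.008, -0.034], [0, 0, 0]]
    - [5, [-0.017, 0.01, -0.043], [0, 0, 0]]
    - [5, [-0.019, 0.011, -0.052], [0, 0, 0]]
    - [5, [-0.021, 0.012, -0.061], [0, 0, 0]]
    - [5, [-0.023, 0.013, -0.07], [0, 0, 0]]
    - [5, [-0.024, 0.014, -0.08], [0, 0, 0]]
    - [5, [-0.025, 0.015, -0.089], [0, 0, 0]]

```text
time: 19.02
eef_pos: [0.5077, 0.0092, 0.1244]
tcp_rot: [0.264, 0.656, 0.097, 0.7]
contact_force: [1.8, -5.8, -1.4]
opening: 0.176
```

```bash
python3 -c "
from h import *
kn()"
```

```text
t 19.0167 grasp local [-0.0035 -0.1692  0.1409] ang 82.2 r 0.0817 F [ 3.1 -5.2 -1.4] op 0.176 [-0.44  0.05  2.13  0.57  1.14 -0.48]
```

>>> play_rows:
  rows:
    - [5, [-0.001, 0.001, -0.01], [0, 0, 0]]
    - [5, [-0.002, 0.001, -0.019], [0, 0, 0]]
    - [5, [-0.003, 0.001, -0.029], [0, 0, 0]]
    - [5, [-0.003, 0.001, -0.038], [0, 0, 0]]
    - [5, [-0.003, 0.001, -0.047], [0, 0, 0]]
    - [5, [-0.002, 0.001, -0.056], [0, 0, 0]]
    - [5, [-0.001, 0.0, -0.066], [0, 0, 0]]
    - [5, [0.0, 0.0, -0.075], [0, 0, 0]]
    - [5, [0.001, -0.001, -0.085], [0, 0, 0]]
    - [5, [0.002, -0.002, -0.094], [0, 0, 0]]

```text
time: 19.85
eef_pos: [0.4799, 0.0164, 0.1236]
tcp_rot: [0.265, 0.656, 0.098, 0.7]
contact_force: [-0.0, -4.2, -1.2]
opening: 0.175
```

```bash
python3 -c "
from h import *
kn()"
```

```text
t 19.85 grasp local [-0.0321 -0.169   0.1401] ang 102.4 r 0.082 F [ 1.  -4.  -1.2] op 0.175 [-0.45 -0.02  2.2   0.57  1.15 -0.49]
```

>>> play_rows:
  rows:
    - [5, [0.002, -0.001, -0.009], [0, 0, 0]]
    - [5, [0.004, -0.002, -0.018], [0, 0, 0]]
    - [5, [0.006, -0.003, -0.027], [0, 0, 0]]
    - [5, [0.009, -0.005, -0.036], [0, 0, 0]]
    - [5, [0.012, -0.007, -0.045], [0, 0, 0]]
    - [5, [0.016, -0.009, -0.053], [0, 0, 0]]
    - [5, [0.019, -0.011, -0.062], [0, 0, 0]]
    - [5, [0.023, -0.013, -0.07], [0, 0, 0]]
    - [5, [0.027, -0.016, -0.079], [0, 0, 0]]
    - [5, [0.031, -0.018, -0.087], [0, 0, 0]]

```text
time: 20.68
eef_pos: [0.4545, 0.0229, 0.1128]
tcp_rot: [0.265, 0.656, 0.098, 0.7]
contact_force: [-0.6, -4.8, -2.1]
opening: 0.169
```

```bash
python3 -c "
from h import *
kn()"
```

```text
t 20.6833 grasp local [-0.0584 -0.1688  0.1292] ang 122.4 r 0.082 F [ 0.6 -4.8 -2.1] op 0.169 [-0.46 -0.06  2.26  0.57  1.13 -0.51]
```

>>> play_rows:
  rows:
    - [5, [0.004, -0.002, -0.008], [0, 0, 0]]
    - [5, [0.009, -0.005, -0.015], [0, 0, 0]]
    - [5, [0.014, -0.008, -0.023], [0, 0, 0]]
    - [5, [0.019, -0.011, -0.03], [0, 0, 0]]
    - [5, [0.024, -0.014, -0.037], [0, 0, 0]]
    - [5, [0.03, -0.017, -0.044], [0, 0, 0]]
    - [5, [0.036, -0.02, -0.051], [0, 0, 0]]
    - [5, [0.042, -0.024, -0.057], [0, 0, 0]]
    - [5, [0.048, -0.028, -0.063], [0, 0, 0]]
    - [5, [0.054, -0.031, -0.069], [0, 0, 0]]

```text
time: 21.52
eef_pos: [0.4344, 0.0281, 0.0937]
tcp_rot: [0.265, 0.656, 0.098, 0.7]
contact_force: [-0.3, -3.8, -3.0]
opening: 0.176
```

```bash
python3 -c "
from h import *
kn()"
```

```text
t 21.5167 grasp local [-0.0791 -0.1687  0.1102] ang 142.2 r 0.0818 F [ 0.6 -3.8 -3. ] op 0.176 [-0.47 -0.07  2.32  0.58  1.1  -0.54]
```

>>> play_rows:
  rows:
    - [5, [0.007, -0.004, -0.006], [0, 0, 0]]
    - [5, [0.013, -0.008, -0.011], [0, 0, 0]]
    - [5, [0.02, -0.012, -0.016], [0, 0, 0]]
    - [5, [0.027, -0.016, -0.021], [0, 0, 0]]
    - [5, [0.034, -0.02, -0.026], [0, 0, 0]]
    - [5, [0.042, -0.024, -0.03], [0, 0, 0]]
    - [5, [0.049, -0.028, -0.034], [0, 0, 0]]
    - [5, [0.057, -0.033, -0.038], [0, 0, 0]]
    - [5, [0.064, -0.037, -0.041], [0, 0, 0]]
    - [5, [0.064, -0.037, -0.041], [0, 0, 0]]

```text
time: 22.35
eef_pos: [0.4231, 0.0309, 0.0715]
tcp_rot: [0.265, 0.656, 0.098, 0.7]
contact_force: [0.8, -3.3, -6.9]
opening: 0.177
```

```bash
python3 -c "
from h import *
kn()"
```

```text
t 22.35 grasp local [-0.0908 -0.1686  0.088 ] ang 159.9 r 0.0813 F [ 1.6 -3.1 -6.9] op 0.177 [-0.48 -0.06  2.35  0.59  1.06 -0.58]
```

>>> play_rows:
  rows:
    - [5, [0.004, -0.002, -0.002], [0, 0, 0]]
    - [5, [0.008, -0.004, -0.003], [0, 0, 0]]
    - [5, [0.012, -0.007, -0.005], [0, 0, 0]]
    - [5, [0.016, -0.009, -0.006], [0, 0, 0]]
    - [5, [0.02, -0.011, -0.008], [0, 0, 0]]
    - [5, [0.024, -0.013, -0.009], [0, 0, 0]]
    - [5, [0.024, -0.013, -0.009], [0, 0, 0]]

```text
time: 22.93
eef_pos: [0.4217, 0.0313, 0.0652]
tcp_rot: [0.265, 0.655, 0.098, 0.701]
contact_force: [-3.3, -6.7, 2.6]
opening: 0.173
```

```bash
python3 -c "
from h import *
kn();knob([-.092,-.165,.08])"
```

```text
t 22.9333 grasp local [-0.0922 -0.1686  0.0816] ang 164.5 r 0.0807 F [-1.6 -7.3  2.6] op 0.173 [-0.48 -0.04  2.36  0.6   1.05 -0.6 ]
side [221.44444444 222.88888889] 27 [224.28258508 219.22445669]
top [308.5        255.22222222] 90 [309.18631596 254.88348748]
knob local [-0.0964 -0.1654  0.0692] 1.3861428947209902
```

>>> play_rows:
  rows:
    - [5, [0.004, -0.002, 0], [0, 0, 0]]
    - [5, [0.006, -0.003, 0], [0, 0, 0]]
    - [5, [0.006, -0.003, 0], [0, 0, 0]]
    - [5, [0.006, -0.003, 0], [0, 0, 0]]

```text
time: 23.37
eef_pos: [0.4219, 0.0312, 0.0644]
tcp_rot: [0.265, 0.655, 0.099, 0.7]
contact_force: [-7.5, -9.7, 11.7]
opening: 0.176
```

```bash
python3 -c "
from h import *
kn()
t=cams.read_camera('top')
for f,c in(('pics/top0.png',None),(None,t['color'][:,:,::-1])):
    im=cv2.imread(f) if f else c
    m=cv2.inRange(cv2.cvtColor(im,cv2.COLOR_BGR2HSV),(100,150,90),(125,255,255));k=np.zeros_like(m);k[140:270,180:330]=m[140:270,180:330]
    k[:,295:]=0
    h=cv2.approxPolyDP(cv2.convexHull(max(cv2.findContours(k,0,1)[0],key=cv2.contourArea)),4,True)[:,0];print(h.tolist())
"
```

```text
t 23.3667 grasp local [-0.0921 -0.1686  0.0809] ang 164.9 r 0.0803 F [ -5.  -11.2  11.7] op 0.176 [-0.48 -0.04  2.36  0.6   1.05 -0.6 ]
[[220, 160], [294, 178], [291, 249], [202, 226]]
[[220, 160], [294, 178], [291, 249], [202, 226]]
```

Landed: force turned upward to 12 N and the lid corners match the starting picture pixel for pixel. I release and withdraw.

>>> play_rows:
  rows:
    - [5, [-0.005, 0.003, 0], [0, 0, 0]]
    - [20, [-0.005, 0.003, 0], [0, 0, 0]]
    - [35, [-0.005, 0.003, 0], [0, 0, 0]]
    - [45, [-0.005, 0.003, 0], [0, 0, 0]]
    - [45, [-0.005, 0.003, 0], [0, 0, 0]]
    - [45, [-0.1, 0, 0], [0, 0, 0]]
    - [45, [-0.22, 0, 0], [0, 0, 0]]
    - [45, [-0.36, 0, 0], [0, 0, 0]]
    - [45, [-0.45, 0, 0], [0, 0, 0]]
    - [45, [-0.45, 0, 0], [0, 0, 0]]

```text
time: 24.25
eef_pos: [0.4074, -0.0368, 0.1846]
tcp_rot: [0.263, 0.652, 0.097, 0.704]
contact_force: [1.0, -0.2, 0.0]
opening: 0.447
```

```bash
python3 -c "
from h import *
kn()
knob([-.092,-.165,.08])
t=cams.read_camera('top');s=cams.read_camera('side')
for n,c,w in(('top',t,(140,180,270,330)),('side',s,(150,210,230,330))):
  for im in(cv2.imread('pics/%s0.png'%n),c['color'][:,:,::-1]):
    a,b,d,e=w;m=cv2.inRange(cv2.cvtColor(im,cv2.COLOR_BGR2HSV),(100,150,90),(125,255,255));k=np.zeros_like(m);k[a:d,b:e]=m[a:d,b:e]
    h=cv2.approxPolyDP(cv2.convexHull(max(cv2.findContours(k,0,1)[0],key=cv2.contourArea)),4,True)[:,0];print(n,h.tolist())
    hs=cv2.cvtColor(im,cv2.COLOR_BGR2HSV);r=(cv2.inRange(hs,(0,190,110),(6,255,255))|cv2.inRange(hs,(174,190,110),(180,255,255)))
    r[:, :200]=0;r[:,330:]=0;r[:200]=0;print(np.argwhere(r).mean(0)[::-1].round(1),(r>0).sum())
o=np.hstack([t['color'][130:320,100:450,::-1],s['color'][130:320,130:340,::-1]]);cv2.imwrite('pics/fin.png',cv2.resize(o,None,fx=1.4,fy=1.4,interpolation=cv2.INTER_CUBIC))
"
```

```text
t 24.25 grasp local [-0.0899 -0.2381  0.201 ] ang 118.1 r 0.1599 F [1. 0. 0.] op 0.447 [-0.65 -0.26  2.28  0.49  1.36 -0.57]
side [224.24444444 220.77777778] 45 [224.28258508 219.22445669]
top [308.31707317 255.37804878] 82 [309.18631596 254.88348748]
knob local [-0.0934 -0.1633  0.0743] 0.12276030603271693
top [[220, 160], [308, 182], [291, 249], [202, 226]]
[308.3 255.4] 84
top [[220, 160], [308, 182], [291, 249], [202, 226]]
[308.3 255.4] 81
side [[232, 203], [258, 167], [315, 173], [300, 215]]
[224.4 220.4] 45
side [[232, 203], [258, 167], [315, 173], [300, 215]]
[224.4 220.2] 48
```

Lid corners and knob match the opening pictures in both cameras to within 0.2 px. The lid is shut, the foot is unmoved and the arm is clear, so I hand in.

```bash
python3 -c "
from plant import ctrl
s=ctrl.get_state();print(s['time'],s['contact_force'].round(1),s['dq'].round(3));print(ctrl.sign_off())"
```

```text
24.45 [-0.   0.1 -0.4] [ 0.005  0.012  0.012 -0.002  0.004  0.   ]
the job is handed in; nothing more can be done
None
```

The chest is shut with the block of punches standing upright inside, and I handed the job in at 24.5 s with the arm clear of everything.

I raised the lid by its handle until the stay snapped past straight and locked at about 1.37 rad, then let go. After the block was set down, I drew the red knob out of its lock and carried it round its circle until the lid was shut. The force at the gripper was 2–7 N in the checks on the way down, and 12–17 N in a brief final press once the lid had landed.

**Checks that passed:**
- **Lid and knob:** after I let go, the lid corners and the knob were within 0.2 px of their starting positions in both cameras. The lid is therefore fully shut, with no visible slip of the stay's foot.
- **Block:** it was seen upright inside the chest before closing.
- **Arm:** the contact force read about 0 N at hand-in.

**What went wrong or was not checked:**
- **Front wall:** the gripper's knuckle pressed the chest's front wall at about 8 N while I was placing the block.
- **Open lid:** the wrist leaned on the open lid at about 12 N as I withdrew. I backed off, and the knob returned to its locked pixel position.
- **Final picture:** the viewer refused the last picture at its limit of 12, so the final check is by pixel numbers only. I did not specifically re-check the tape, stamp and screwdriver, but nothing was seen to touch them.

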